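Clamp the bench gas pipe back on its bracket with a push-fit U-bolt

ROBOT

A 6-joint arm with a two-finger parallel gripper is mounted at the origin on the work surface. World frame = base frame: x ahead of the robot, y to its left, z up, the work surface at z = 0. Lengths are in m, angles in degrees, forces in N, time in s.
With the tool pointing down it reaches from about 0.35 to 1 m from the base axis. Payload 7.1 kg.
Tool frame: the origin (TCP) lies between the finger pads; the fingertips stand 8 mm ahead of it and the grasp point (between the pads) lies 11 mm behind it (tips_ahead is the z of the fingertips in the tool frame, in m); z points along the fingers, y is the line along which they close (so a half turn about z gives the same grasp; the last joint's range is limited). The gripper opens to 85 mm and grips with 20 to 120 N. Pads are 22 mm wide; open, the fingers measure 114 mm over their backs; the gripper's body (76 mm by 85 mm) begins 54 mm behind the grasp point. The pads swing forward as they close: fully open they stand 13 mm farther back than shut.
Start: joints at [74.198, 24.242, 93.386, -0, 62.372, -1.089], TCP at [0.159, 0.604, 0.216] pointing down, gripper open.
Joint ranges: [-172.04, 172.04], [-51.8, 120.97], [4.93, 147.93], [-75.15, 255.16], [6.16, 154.13], [-145.62, 145.62]. Speed limits (degrees/s): [136.94, 136.94, 172.46, 180, 180, 180].

INTERFACE

Orientations are given as [roll, pitch, yaw] about the fixed x, y, z axes, in that order (R = Rz(yaw) Ry(pitch) Rx(roll)).
In Python, from rig import * gives the robot as it stands.
- The arm moves only by the tool arm_command, never from a script. Its arguments are lists of equal length, an entry for each row: "translation": the shift along the tool's x, y, z in cm, a list of three; "turn": the turn, a rotation vector about the tool's x, y, z in degrees, a list of three; "grip": the opening, from -1 (shut) to 1 (fully open), so that 0 is half open. A call has 1 to 12 rows; each row is the pose to reach, as a shift and turn from the pose commanded when the call began, along the tool's axes at that moment; what a row does not reach only later rows make up. A row lasts 1/8 s, in which the tool goes at most 62.5 mm and 10.7 degrees, less where a joint would pass 70% of its speed; a pose out of reach is approached as far as the arm can. A call with a gripper value outside its range is refused whole. The fingers move at their own pace and stop on an object; "force" is the grip in N (left out, the last holds). Time passes only in rows, so rows that repeat a pose let the fingers close. It gives the time, the measured TCP pose, the force, the opening and the grip force at its end, in the units of the state.
- sense(): the state, without advancing time (a new reading comes with each control period).
- camera(name): name is "scene" or "top" or "wrist"; returns the picture (400x640x3 uint8, blue, green, red); there is no depth.
- camera_params(name): a dict with "camera_matrix" (3x3 intrinsics, pixels), "extrinsics" (4x4, takes a point from camera to world coordinates). Camera axes: x right, y up, looking along -z (the intrinsics and any distortion apply to the point x, -y, -z); pixel columns grow to the right and rows downward; lengths in m; the calibration is good to about 2 mm. The wrist camera is an equidistant fisheye: a pixel r from the principal point sees the ray r / f radians off the axis. A picture is of the moment at which its call begins: read the wrist's pose just before it. camera_params takes no time and is no camera call; for the wrist camera it gives the pose at the moment of the call.
- finish_job(): hands the job in; it is judged then, once.
The state is a dict: "clock": time; "joint_positions": joint angles; "qvel": joint speeds; "joint_efforts": joint torques, N m; "eef_pos": TCP position; "tcp_rot": TCP orientation; "ft_force": force on the tool from outside, world axes, zero at the start; "torque": the same for the moment, N m; "width": finger opening in m; "gripper_force": force on a finger pad.
Only numpy, scipy, OpenCV 4.12 (cv2) and the standard library are available. Lean on these libraries where they do the work, as an engineer would, in place of code of your own. Each camera call takes 0.05 s, during which the arm holds its last target. There are 200 camera calls.

TASK

The gas pipe on the bench has swung off its bracket: swing it back so that it lies along the middle of the bracket, then take the U-bolt that fits it from the wooden block, pass both legs down around the pipe and through the two bracket holes, and press it fully home until the bow bears on the pipe. The bracket's drilled plate is adjustable, so feel for the holes and press steadily without forcing; then let go, and leave the smaller U-bolt and the glassware and burner where they are.

Things in the scene. Friction and masses are not known exactly. Their poses are not given: they have to be found in the camera images.
- bracket: Steel bridge bracket screwed to the bench, open underneath, carrying the drilled plate (see hole_line). Origin: bench level under its middle, z up, x across the pipe, y along it; 94 mm (x) by 74 mm (y), with screwed feet out to x = +-81 mm. Its plate and screws stand a firm push only: push on the U-bolt with no more than about 40 N.
- hole_line (a point): A point of the bracket, x = 0, y = 0, z = 60 mm: upper face of the drilled plate, 94 mm (x) by 50 mm (y), 6 mm thick. Two rectangular through holes at x = -19 and +19 mm, 12 mm wide in x, 10 in y. The plate is slotted and screwed tight up to 11 mm either way along y: no reading tells where, so both holes lie at one y from -11 to +11 mm. A 23 mm wide, 12 mm high timber strip on it carries the pipe.
- nuts (a point): A point of the bracket, x = 0, y = 0, z = 46 mm: height of the spring nuts, one under each hole, moved with the plate. Two sprung tongues, 8 to 20 mm below the plate's upper face, grip each leg. Pushing both legs past and along the tongues takes 5 to 25 N in all; they then stay at any depth and do not drop by themselves.
- swivel (a point): Point on the axis of the upright riser pipe that carries the swinging gas pipe, at the height of the pipe's axis: x = 0, y = +170 mm, z = 85.5 mm of the bracket. The riser is fixed with the bracket.
- pipe (a joint): Angle (rad) of the level steel gas pipe about the swivel. At 0 it runs along the bracket's -y, midway between the holes; positive: swung to the bracket's +x side. Pipe 27 mm thick, axis 85.5 mm and top 99 mm above the bench, bare from 20 to 285 mm from the swivel; then a brass gas tap out to 361 mm, its handle up to 113 mm above the bench. Turns stiffly (0.25 N m), stays where left.
- ubolt: The larger U-bolt, which fits the pipe: 8 mm steel bar, legs 38 mm apart between centres (46 mm outside, 30 inside), 77 mm tall, legs cut square. Origin: midway between the leg ends; x from leg to leg, z up. Legs straight up to z = 54 mm, bow's underside at 69. 70 g. Stands legs down in a slot of the block. Fully home: leg ends 30 mm, top 107 mm above the bench.
- spare: A smaller U-bolt of 6 mm bar, legs 26 mm apart, 62 mm tall, too small for the pipe; stands in the other slot. Leave it alone. Origin as for the larger one.
- rack: Wooden block fixed to the bench, 105 mm (x) by 170 mm (y), 40 mm high. Origin: middle of its underside. Two slots along x, 64 mm long, 14 mm wide, 30 mm deep, at y = -45 and +45 mm. The U-bolts stand on the slot floors, 10 mm above the bench, either one in either slot, the larger one 47 mm out of the block.
- beaker: Empty glass beaker, 72 mm wide, 85 mm high, upright; origin under its centre. Leave it alone.
- burner: Bunsen burner, 80 mm base, 125 mm high; origin under its centre. Leave it alone.
- jar: Glass jar with a metal lid, 68 mm wide, 95 mm high; origin under its centre. Leave it alone.
Mind the look-alikes: they are no part of the job. What is shaped like the ubolt but orange or pink is not meant.

How it is judged (in metres and radians):
On the way, in this order (a step that is already met when the one before it is completed fails the run):
1. the pipe is swung back over the middle of the bracket (within about 0.04 rad) (value of joint pipe between -0.04 and 0.04 rad), for 0.2 s.
2. both legs are around the pipe and through the two holes (leg ends below the plate's underside) (x of ubolt in the frame of bracket between -0.004 and 0.004 m and y of ubolt in the frame of bracket between -0.0145 and 0.0145 m and angle between the x axis of ubolt and the x axis of bracket, either way round below 0.12 rad and z of ubolt in the frame of bracket below 0.053 m), for 0.1 s.
At the end, for the whole second after the job is handed in: Pipe along the bracket (0.025 rad); larger U-bolt around it, upright (0.07 rad), both legs through the holes (4 mm across, 14 mm along, square within 0.12 rad), fully home: leg ends at most 32 mm above the bench (30 when bearing). Let go and still; the other things where they stood (value of joint pipe between -0.025 and 0.025 rad and x of ubolt in the frame of bracket between -0.004 and 0.004 m and y of ubolt in the frame of bracket between -0.0145 and 0.0145 m and angle between the x axis of ubolt and the x axis of bracket, either way round below 0.12 rad and angle between ubolt's own z axis and vertical below 0.07 rad and z of ubolt in the frame of bracket below 0.032 m and linear speed of ubolt below 0.01 m/s); the robot touches nothing.
It fails at once if the U-bolt is forced: its contacts with bracket, pipe and spring nuts together pass 50 N, a push of some 45 N (contact force between ubolt and bracket above 50 N).
It fails at once if the smaller U-bolt is disturbed (moved over 20 mm) (distance of spare from where it was at the start of the episode above 0.02 m).
It fails at once if the beaker is moved over 30 mm or knocked over (distance of beaker from where it was at the start of the episode above 0.03 m or angle between beaker's own z axis and vertical above 0.5 rad).
It fails at once if the burner is moved over 30 mm or knocked over (distance of burner from where it was at the start of the episode above 0.03 m or angle between burner's own z axis and vertical above 0.5 rad).
It fails at once if the jar is moved over 30 mm or knocked over (distance of jar from where it was at the start of the episode above 0.03 m or angle between jar's own z axis and vertical above 0.5 rad).
It also fails if it takes over 72 s, if anything falls off the work surface, if the arm or the gripper's body presses on something with over 40 N, if the wrist force passes 120 N, or if a joint passes its speed limit or range.

## Working session

There is one attempt and no reset: what is moved stays moved. The work goes in short steps, Python scripts to look and compute and a tool call to move; the robot and the scene stay as the last step left them, time stands still between calls to the robot, and variables do not carry over. Pictures are saved under pics/ and viewed, at most 10 in all, crops included, and the job is handed in when it is done.

Besides the shell and the picture viewer there is one more tool, called after ">>>" as a command line: name --argument value ..., lists and objects as JSON in quotes. arm_command: Moves the arm, as the interface text tells. Its arguments: {"type":"object","properties":{"translation":{"type":"array","items":{"type":"array","items":{"type":"number"}}},"turn":{"type":"array","items":{"type":"array","items":{"type":"number"}}},"grip":{"type":"array","items":{"type":"number"}},"force":{"type":"number"}},"required":["translation","turn","grip"]}

```bash
mkdir -p pics; python3 - <<'E'
from rig import *
import cv2
for n in("scene","top"):
    cv2.imwrite(f"pics/{n}0.png",camera(n)); p=camera_params(n); print(n,p)
print(sense())
E
```

```text
scene {'camera_matrix': array([[469.94970046,   0.        , 324.98289781],
       [  0.        , 469.94970046, 199.70892986],
       [  0.        ,   0.        ,   1.        ]]), 'extrinsics': array([[ 0.80197551, -0.39021575,  0.45229078,  0.9816086 ],
       [ 0.59717859,  0.50522465, -0.62299742, -0.6362865 ],
       [ 0.01459496,  0.76972704,  0.63820629,  0.72000449],
       [ 0.        ,  0.        ,  0.        ,  1.        ]])}
top {'camera_matrix': array([[434.95705412,   0.        , 322.33994456],
       [  0.        , 434.95705412, 202.4811079 ],
       [  0.        ,   0.        ,   1.        ]]), 'extrinsics': array([[-0.02586005,  0.98073151, -0.1936413 ,  0.37193419],
       [-0.99950071, -0.02184828,  0.02282487,  0.01175913],
       [ 0.01815434,  0.19413487,  0.98080685,  1.03399976],
       [ 0.        ,  0.        ,  0.        ,  1.        ]])}
{'clock': 0.1, 'joint_positions': array([ 7.41976007e+01,  2.42788270e+01,  9.34264743e+01, -8.62882609e-04,
        6.23706019e+01, -1.08684071e+00]), 'qvel': array([-0.00810547, -0.14371988, -0.10445168,  0.04241022, -0.05481822,
       -0.01712255]), 'joint_efforts': array([ 8.49460102e-04, -5.58428228e+01, -2.82441384e+01,  3.94651659e-05,
        3.06022281e-03,  1.27516702e-05]), 'eef_pos': array([0.15858815, 0.6040321 , 0.21574075]), 'tcp_rot': array([-1.79924096e+02, -6.75900750e-04,  1.65284842e+02]), 'ft_force': array([ 0.09917895,  0.40144372, -0.61928301]), 'torque': array([-0.03836758,  0.00769812,  0.00178991]), 'gripper_force': 0.0, 'width': 0.0854421096748063}
```

View pics/scene0.png

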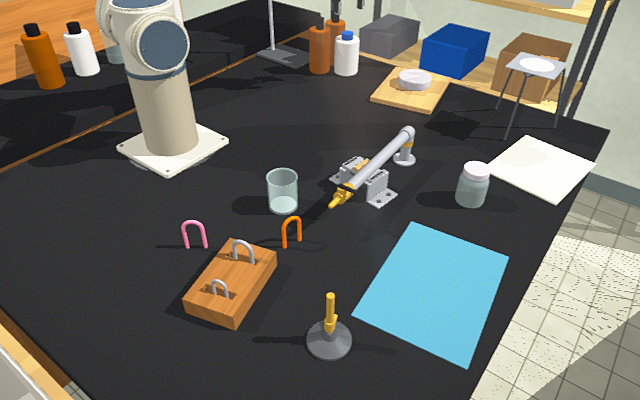

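View pics/top0.png

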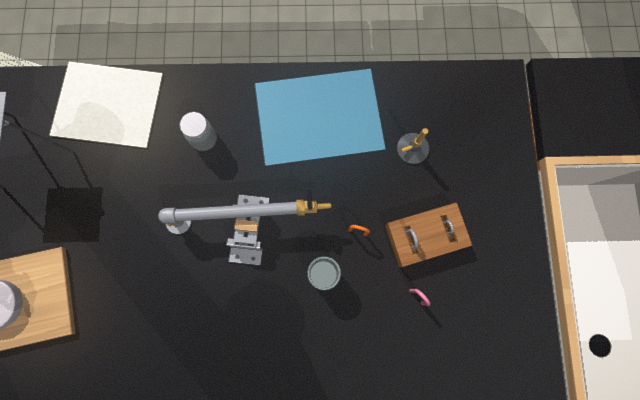

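The scene view shows the pipe on its riser at (408,135), bracket near (362,180), and rack near (230,280) with the larger U-bolt in the far slot (243,250). From above: riser (170,216), tap (310,207), bracket (245,230), rack (430,235). I'll zoom in on both.

```bash
python3 - <<'E'
import cv2,numpy as np
t=cv2.imread("pics/top0.png");s=cv2.imread("pics/scene0.png")
z=lambda im,x0,y0,x1,y1:cv2.resize(im[y0:y1,x0:x1],None,fx=4,fy=4,interpolation=cv2.INTER_CUBIC)
def grid(im,x0,y0):
    for x in range(-(-x0//10)*10,x0+im.shape[1]//4,10):
        cv2.line(im,((x-x0)*4+2,0),((x-x0)*4+2,5),(0,255,255),1)
        if x%20==0: cv2.putText(im,str(x),((x-x0)*4,15),0,.35,(0,255,255),1)
    for y in range(-(-y0//10)*10,y0+im.shape[0]//4,10):
        cv2.line(im,(0,(y-y0)*4+2),(5,(y-y0)*4+2),(0,255,255),1); cv2.putText(im,str(y),(6,(y-y0)*4+5),0,.35,(0,255,255),1)
    return im
b=lambda im,*r:grid(z(im,*r),r[0],r[1])
A=np.zeros((592,760,3),np.uint8); A[:312]=b(t,150,192,340,270); B=b(t,380,200,480,270); A[312:,:400]=B
cv2.imwrite("pics/topz.png",A)
cv2.imwrite("pics/scz.png",np.hstack([b(s,325,115,425,220),b(s,180,225,280,330)]))
E
```

```text
(no output)
```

View pics/topz.png

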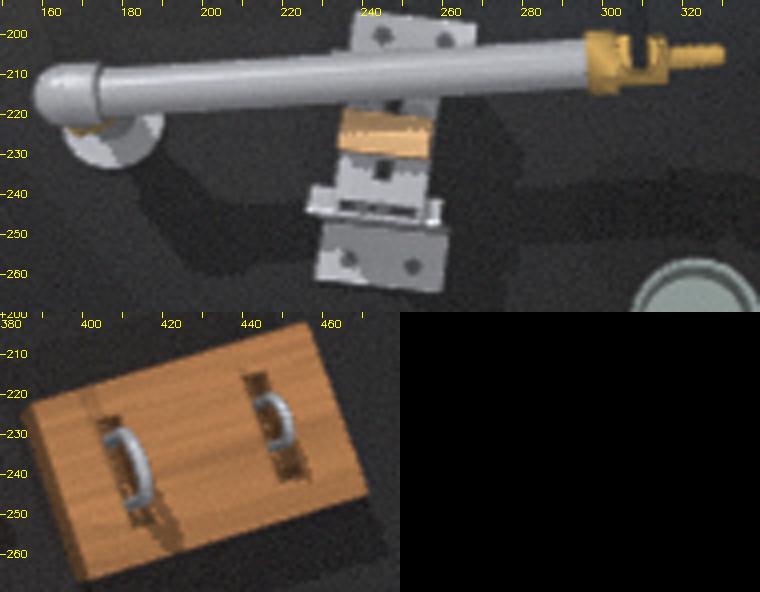

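View pics/scz.png

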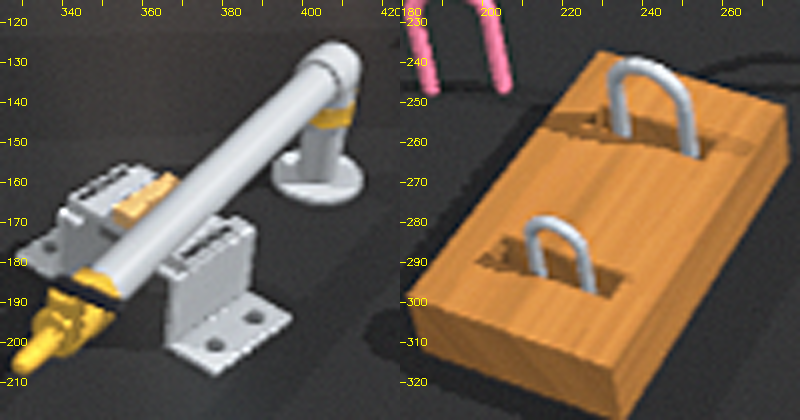

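The zooms show the bracket's foot corners, top at (239,195), (269,198), (229,261), (260,265), one hole at (242,233), the rack's corners, and the larger U-bolt's legs at (407,232) and (412,249) in the top view. Next I fit poses with both cameras.

```bash
cat > h.py <<'E'
import numpy as np,cv2
from scipy.optimize import least_squares
from rig import *
P={n:camera_params(n) for n in("scene","top")}
def proj(n,X):
    p=P[n];E=p["extrinsics"];c=(np.atleast_2d(X)-E[:3,3])@E[:3,:3]*[1,-1,-1]
    u=c@p["camera_matrix"].T;return u[:,:2]/u[:,2:]
def ray(n,uv,z):
    p=P[n];E=p["extrinsics"];d=E[:3,:3]@(np.linalg.inv(p["camera_matrix"])@[*uv,1]*[1,-1,-1])
    return E[:3,3]+d*(z-E[2,3])/d[2]
def w(q,X):
    X=np.atleast_2d(np.array(X,float))/1000;c,s=np.cos(q[2]),np.sin(q[2])
    return X@np.array([[c,s,0],[-s,c,0],[0,0,1]])+[q[0],q[1],0]
def fit(obs,q0):
    f=lambda q:np.concatenate([(proj(n,w(q,X))-uv).ravel() for n,X,uv in obs])
    r=least_squares(f,q0,loss="soft_l1");return r.x,r.fun
E
python3 - <<'E'
from h import *
np.set_printoptions(precision=4,suppress=True)
Z=5
br,r=fit([("top",[[81,37,Z],[81,-37,Z],[-81,37,Z],[-81,-37,Z]],[[239.2,195],[269.2,198.2],[228.7,261.5],[260.5,265]]),
 ("scene",[[81,-37,Z],[81,37,Z]],[[379,208.5],[398,194]])],[.37,.18,0]);print("bracket",br,np.degrees(br[2]),"\n",r.reshape(-1,2))
rk,r=fit([("top",[[52.5,85,40],[52.5,-85,40],[-52.5,-85,40],[-52.5,85,40]],[[388.7,222.5],[457,202.5],[472.2,245.2],[402.5,266.5]]),
 ("scene",[[-52.5,85,40],[52.5,85,40],[52.5,-85,40],[-52.5,-85,40]],[[230,238],[277,251.2],[233,318],[183,300]])],[.35,-.25,.2]);print("rack",rk,np.degrees(rk[2]),"\n",r.reshape(-1,2))
ub,r=fit([("scene",[[-19,0,40],[19,0,40]],[[235.5,258.5],[254.2,263.5]]),("top",[[19,0,62],[-19,0,62],[0,0,73+10]],[[408,232],[412.5,248.7],[416.5,238.5]])],[*w(rk,[0,45,0])[0,:2],rk[2]])
print("ubolt",ub,np.degrees(ub[2]),"\n",r.reshape(-1,2)); c,s=np.cos(rk[2]),np.sin(rk[2]);d=ub[:2]-rk[:2];print("in rack",d@[c,s],d@[-s,c])
a=ray("top",(175,214.5),.0855);b=ray("top",(296.2,207.5),.0855);print("pipe",a,b)
d=b-a;sw=w(br,[0,170,85.5])[0];print("swivel",sw,"offline mm",1e3*np.cross((d/np.linalg.norm(d))[:2],(sw-a)[:2]))
print("pipe ang deg",np.degrees(np.arctan2(d[0],-d[1])+br[2]), "tap",ray("top",(310,206),.09))
for uv in((242.5,234),(245,218)):
    h=ray("top",uv,.06);c,s=np.cos(br[2]),np.sin(br[2]);e=h[:2]-br[:2];print("hole in bracket",e@[c,s],e@[-s,c])
for n,uv in(("beaker",(324,273)),("burner",(413,149)),("jar",(197,125)),("tap end",(330,206))):print(n,ray("top",uv,.08))
E
```

```text
bracket [ 0.5149  0.1626 -0.1327] -7.6058711953802565 
 [[-0.2929 -0.8526]
 [ 0.1877 -0.7365]
 [ 0.234  -0.112 ]
 [-0.1414 -0.1783]
 [-0.9007 -1.1215]
 [-0.5753 -0.5662]]
rack [ 0.4907 -0.2582  0.2668] 15.28741217319239 
 [[-0.6273 -0.5883]
 [-0.3148 -1.1023]
 [ 0.1973 -0.9148]
 [ 0.1647 -0.7678]
 [-0.1477 -0.4222]
 [-1.0885  0.3177]
 [-0.1458 -0.9243]
 [-1.4257 -1.1021]]
ubolt [ 0.4754 -0.2089  0.2651] 15.187080144883078 
 [[-0.1989 -5.8351]
 [-1.9255 -5.5199]
 [ 0.6049 -0.9292]
 [ 1.5751 -1.4794]
 [-3.0829 -0.4462]]
in rack -0.0017385641938748933 0.05168144265011141
pipe [0.5395 0.3141 0.0855] [0.5492 0.0479 0.0855]
swivel [0.5374 0.3311 0.0855] offline mm -1.497782779278479
pipe ang deg -5.527934221098912 tap [0.551  0.0172 0.09  ]
hole in bracket -0.019532994169949854 0.004901558320073858
hole in bracket 0.017068264187066244 0.004463117510673874
beaker [ 0.4045 -0.01    0.08  ]
burner [ 0.681  -0.2223  0.08  ]
jar [0.7487 0.2738 0.08  ]
tap end [ 0.5519 -0.0273  0.08  ]<stdin>:11: DeprecationWarning: Arrays of 2-dimensional vectors are deprecated. Use arrays of 3-dimensional vectors instead. (deprecated in NumPy 2.0)
```

```bash
cat >> h.py <<'E'
from scipy.spatial.transform import Rotation as Ro
def row(pos,yaw,frm=None):
    s=sense();p0,r0=frm or (s["eef_pos"],s["tcp_rot"])
    R=Ro.from_euler("xyz",r0,degrees=True);T=Ro.from_euler("xyz",[180,0,yaw],degrees=True)
    print("t cm",np.round(100*R.inv().apply(np.array(pos)-p0),2),"turn",np.round((R.inv()*T).as_rotvec(degrees=True),2))
E
python3 - <<'E'
from h import *
row([.5476,.0913,.20],92.1)
rk=[ 0.4907,-0.2582,0.2668]
ub,r=fit([("scene",[[-19,0,30],[19,0,30]],[[235.5,258.5],[254.2,263.5]]),("top",[[19,0,62],[-19,0,62],[0,0,83]],[[408,232],[412.5,248.7],[416.5,238.5]])],[*w(rk,[0,45,0])[0,:2],rk[2]])
print(ub,r.reshape(-1,2),w(rk,[0,45,0]))
E
```

```text
t cm [-50.65 -39.71   1.63] turn [-7.000e-02  5.000e-02  7.318e+01]
[ 0.47505564 -0.20926419  0.28712765] [[-0.03567984 -2.16314276]
 [-1.67155426 -2.13221575]
 [ 0.6217314  -0.72943311]
 [ 1.94366967 -1.38749864]
 [-2.88639535 -0.2968195 ]] [[ 0.47883593 -0.21479212  0.        ]]
```

>>> arm_command --translation '[[-50.65,-39.71,1.63],[-50.65,-39.71,1.63],[-50.65,-39.71,1.63],[-50.65,-39.71,1.63],[-50.65,-39.71,1.63],[-50.65,-39.71,1.63],[-50.65,-39.71,1.63],[-50.65,-39.71,1.63],[-50.65,-39.71,1.63],[-50.65,-39.71,1.63],[-50.65,-39.71,1.63],[-50.65,-39.71,1.63]]' --turn '[[0,0,73.2],[0,0,73.2],[0,0,73.2],[0,0,73.2],[0,0,73.2],[0,0,73.2],[0,0,73.2],[0,0,73.2],[0,0,73.2],[0,0,73.2],[0,0,73.2],[0,0,73.2]]' --grip '[1,1,1,1,1,1,1,1,1,1,1,1]' --force 25

```text
clock: 1.6
eef_pos: [0.5478, 0.091, 0.1997]
tcp_rot: [-179.9, -0.0, 92.0]
ft_force: [0.6, -1.2, 0.3]
width: 0.0853
gripper_force: 0.0
```

```bash
python3 - <<'E'
from h import *
np.set_printoptions(precision=4,suppress=True)
p=camera_params("wrist"); cv2.imwrite("pics/w1.png",camera("wrist")); print(p); np.savez("w1.npz",**p)
row([.5476,.0913,.0745],92.1)
E
```

```text
{'camera_matrix': array([[309.7069,   0.    , 317.6576],
       [  0.    , 309.7069, 207.2611],
       [  0.    ,   0.    ,   1.    ]]), 'extrinsics': array([[ 0.9994, -0.0335, -0.0086,  0.5452],
       [ 0.0346,  0.9597,  0.279 ,  0.1624],
       [-0.0011, -0.2791,  0.9603,  0.358 ],
       [ 0.    ,  0.    ,  0.    ,  1.    ]])}
t cm [-0.07  0.07 12.52] turn [-0.08 -0.02 -0.06]
```

View pics/w1.png

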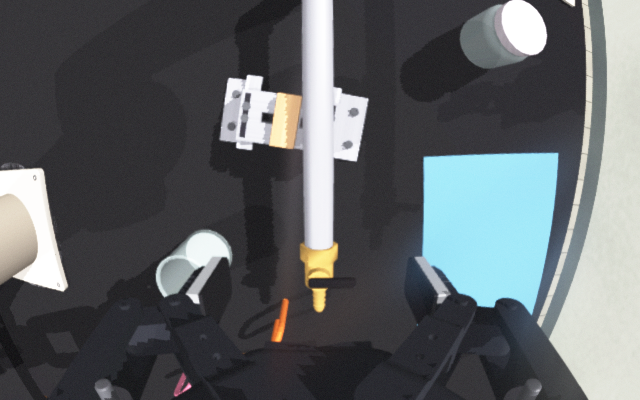

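The wrist view shows the pipe centred between the open fingers (column 318), tap at (318,265), bracket feet between (221,78) and (368,161). Descending and gripping the pipe.

>>> arm_command --translation '[[-0.1,0.1,4.5],[-0.1,0.1,9],[-0.1,0.1,12.5],[-0.1,0.1,12.5],[-0.1,0.1,12.5],[-0.1,0.1,12.5],[-0.1,0.1,12.5],[-0.1,0.1,12.5],[-0.1,0.1,12.5],[-0.1,0.1,12.5]]' --turn '[[0,0,0],[0,0,0],[0,0,0],[0,0,0],[0,0,0],[0,0,0],[0,0,0],[0,0,0],[0,0,0],[0,0,0]]' --grip '[1,1,1,0.3,-0.1,-0.6,-0.6,-0.6,-0.6,-0.6]' --force 20

```text
clock: 2.9
eef_pos: [0.5498, 0.0912, 0.0768]
tcp_rot: [179.9, -0.0, 92.1]
ft_force: [-0.5, 1.7, 7.7]
width: 0.0219
gripper_force: 18.9
```

```bash
python3 - <<'E'
from h import *
np.set_printoptions(precision=4,suppress=True)
import numpy as np
p=np.load("w1.npz");K=p["camera_matrix"];E=p["extrinsics"]
def wr(uv,z):
    d=(np.array(uv)-K[:2,2])/K[0,0];r=np.hypot(*d);v=E[:3,:3]@[d[0]/r*np.sin(r),-d[1]/r*np.sin(r),-np.cos(r)]
    return E[:3,3]+v*(z-E[2,3])/v[2]
C=[wr(u,.005) for u in((368,98),(357,161),(229,78),(221,140))];M=np.array(C);print(M,M.mean(0))
ex=(M[0]+M[1]-M[2]-M[3])/2;ey=(M[0]-M[1]+M[2]-M[3])/2;print(np.linalg.norm(ex),np.linalg.norm(ey),np.degrees([np.arctan2(ex[1],ex[0]),np.arctan2(-ey[0],ey[1])]))
for u in((318,20),(318,230)):print(wr(u,.0855))
# grip pose: target at bracket (0,-70)
s=sense();print(s["eef_pos"],s["tcp_rot"],s["width"])
for f in(.33,.67,1):
    sw=w([.5149,.1626,-.1327],[0,170,0])[0];a=s["eef_pos"][:2]-sw[:2];t0=np.arctan2(a[0],-a[1]);L=np.hypot(*a);t=t0+f*(-.1327-t0)
    row([sw[0]+L*np.sin(t),sw[1]-L*np.cos(t),s["eef_pos"][2]],90+np.degrees(t))
E
```

```text
[[0.6007 0.1902 0.005 ]
 [0.5917 0.1169 0.005 ]
 [0.4413 0.2107 0.005 ]
 [0.4325 0.1379 0.005 ]] [0.5165 0.1639 0.005 ]
0.16065784342038475 0.07361156273988996 [-7.4271 -6.9561]
[0.5421 0.2532 0.0855]
[0.5487 0.0611 0.0855]
[0.5498 0.0912 0.0768] [179.8525  -0.043   92.0694] 0.021861653883030217
t cm [ 0.02 -1.46 -0.  ] turn [ 0.15 -0.05  2.59]
t cm [ 0.14 -2.96 -0.01] turn [ 0.15 -0.05  6.19]
t cm [ 0.34 -4.41 -0.01] turn [ 0.14 -0.06  9.67]
```

>>> arm_command --translation '[[0.0,-0.75,0],[0.03,-1.5,0],[0.08,-2.2,0],[0.14,-2.9,0],[0.22,-3.6,0],[0.32,-4.2,0],[0.32,-4.2,0],[0.32,-4.2,0]]' --turn '[[0,0,1.3],[0,0,2.6],[0,0,4.4],[0,0,6.2],[0,0,8],[0,0,9.5],[0,0,9.5],[0,0,9.5]]' --grip '[-0.6,-0.6,-0.6,-0.6,-0.6,-0.6,-0.6,-0.6]'

```text
clock: 3.9
eef_pos: [0.5078, 0.0929, 0.0767]
tcp_rot: [179.8, -0.1, 82.5]
ft_force: [-0.9, 2.2, 9.9]
width: 0.0217
gripper_force: 20.3
```

```bash
python3 - <<'E'
from h import *
row([.5073,.0930,.0768],82.55)
E
```

```text
t cm [ 0.   -0.05 -0.01] turn [ 0.17 -0.07 -0.02]
```

>>> arm_command --translation '[[0,0,0],[0,0,0],[0,0,0],[0,0,-6],[0,0,-12],[0,0,-12.5],[0,0,-12.5]]' --turn '[[0,0,0],[0,0,0],[0,0,0],[0,0,0],[0,0,0],[0,0,0],[0,0,0]]' --grip '[0.0,0.6,1,1,1,1,1]'

```text
clock: 4.78
eef_pos: [0.5065, 0.0924, 0.2001]
tcp_rot: [180.0, -0.0, 82.6]
ft_force: [-0.6, -0.2, 0.5]
width: 0.0856
gripper_force: 0.0
```

```bash
python3 - <<'E'
from h import *
p=camera_params("wrist"); im=camera("wrist"); np.savez("w2.npz",**p); cv2.imwrite("pics/w2.png",im)
x0,y0,k=215,0,5
z=cv2.resize(im[y0:y0+120*1,x0:x0+160],None,fx=k,fy=k,interpolation=cv2.INTER_CUBIC) if 0 else cv2.resize(im[60:180,210:370],None,fx=5,fy=5,interpolation=cv2.INTER_CUBIC)
cv2.imwrite("pics/w2z.png",z); print(sense()["eef_pos"])
E
```

```text
[0.50583358 0.09232639 0.1991323 ]
```

View pics/w2z.png

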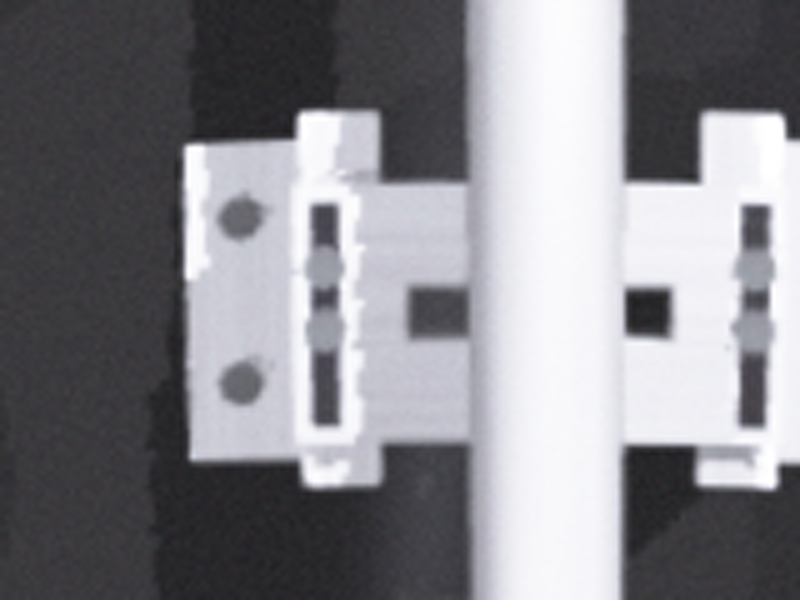

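The crop shows both holes clearly: outer edges at full-image (291.4,122.6) and (344.4,122.4), slot mid columns 275 and 361, and the pipe centre at column 319.4. So I can get the hole positions directly.

```bash
cat >> h.py <<'E'
def wray(f,uv,z):
    p=np.load(f);K=p["camera_matrix"];E=p["extrinsics"]
    d=(np.array(uv)-K[:2,2])/K[0,0];r=np.hypot(*d);v=E[:3,:3]@[d[0]/r*np.sin(r),-d[1]/r*np.sin(r),-np.cos(r)]
    return E[:3,3]+v*(z-E[2,3])/v[2]
E
python3 - <<'E'
from h import *
np.set_printoptions(precision=4,suppress=True)
q=lambda X,Y,z:wray("w2.npz",(210+X/5-.4,60+Y/5-.4),z)
a=q(407,313,.06);b=q(672,312,.06);print("holes mid",(a+b)/2,"sep",np.linalg.norm(a-b),np.degrees(np.arctan2(*(b-a)[1::-1])))
L=[q(186,145,.005),q(190,460,.005)];print("foot edge",L, np.degrees(np.arctan2(*(L[0]-L[1])[:2])))
print("foot mid implies bracket", (L[0]+L[1])/2+ .081*np.array([np.cos(.13),-np.sin(.13),0]))
p1=q(547,5,.0855);p2=q(547,595,.0855);d=p1-p2;print("pipe",p1,p2,np.degrees(np.arctan2(d[0],d[1])))
m=(a+b)/2;t=(m[1]-p2[1])/d[1];print("pipe x at holes",p2+t*d)
E
```

```text
holes mid [0.515  0.1611 0.06  ] sep 0.05055248616092562 -7.185455775649548
foot edge [array([0.4403, 0.2112, 0.005 ]), array([0.4302, 0.1385, 0.005 ])] 7.8941294093306835
foot mid implies bracket [0.5156 0.1644 0.005 ]
pipe [0.5233 0.2153 0.0855] [0.5098 0.1109 0.0855] 7.375731215986203
pipe x at holes [0.5163 0.1611 0.0855]
```

```bash
python3 - <<'E'
from h import *
row([.477,-.212,.20],105.4)
E
```

```text
t cm [-30.55   1.07  -0.07] turn [-1.000e-01  1.000e-02 -2.281e+01]
```

>>> arm_command --translation '[[-30.5,1.1,0],[-30.5,1.1,0],[-30.5,1.1,0],[-30.5,1.1,0],[-30.5,1.1,0],[-30.5,1.1,0],[-30.5,1.1,0],[-30.5,1.1,0]]' --turn '[[0,0,-22.8],[0,0,-22.8],[0,0,-22.8],[0,0,-22.8],[0,0,-22.8],[0,0,-22.8],[0,0,-22.8],[0,0,-22.8]]' --grip '[1,1,1,1,1,1,1,1]'

```text
clock: 5.82
eef_pos: [0.4778, -0.21, 0.1992]
tcp_rot: [-179.9, -0.1, 105.5]
ft_force: [-0.7, -0.1, 0.1]
width: 0.0855
gripper_force: 0.0
```

```bash
python3 - <<'E'
from h import *
p=camera_params("wrist"); im=camera("wrist"); np.savez("w3.npz",**p); cv2.imwrite("pics/w3.png",im)
cv2.imwrite("pics/w3z.png",cv2.resize(im[180:330,220:420],None,fx=4,fy=4,interpolation=cv2.INTER_CUBIC)); print(sense()["eef_pos"],sense()["tcp_rot"])
# where should the ubolt be
E=p["extrinsics"];K=p["camera_matrix"]
for X in w([.477,-.212,.27],[[0,0,87],[-19,0,40],[19,0,40]]):
    c=E[:3,:3].T@(X-E[:3,3]);th=np.arctan2(np.hypot(c[0],c[1]),-c[2]);f=th*K[0,0]/np.hypot(c[0],c[1]);print(K[0,2]+c[0]*f,K[1,2]-c[1]*f)
E
```

```text
[ 0.47809509 -0.20987555  0.19951081] [-1.79943490e+02 -6.12502724e-02  1.05491396e+02]
316.4520350764419 201.6942979823038
298.6406868852326 190.07168139092528
334.7243241145104 190.08431941352535
```

View pics/w3z.png

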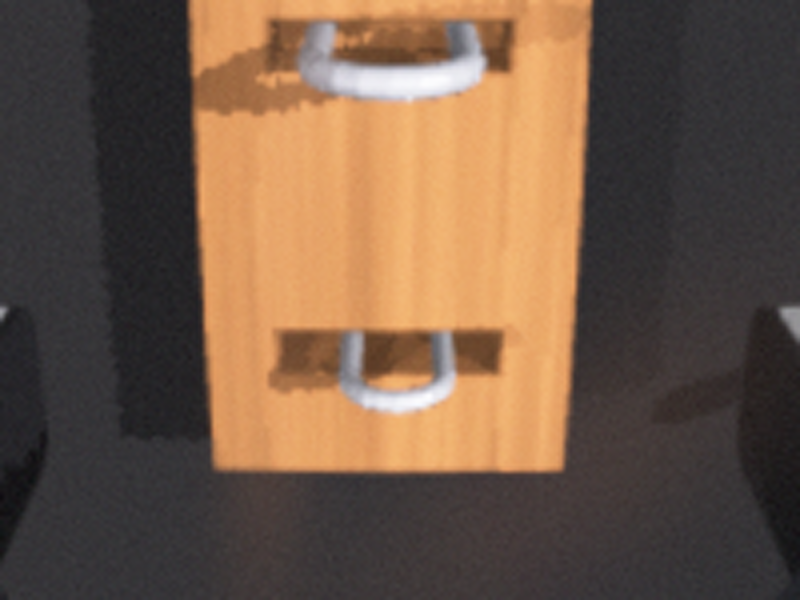

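The crop shows the larger U-bolt bow centred at full-image (318,200), in line with its slot, and the smaller one near (319,272).

```bash
python3 - <<'E'
from h import *
np.set_printoptions(precision=4,suppress=True)
q=lambda X,Y,z:wray("w3.npz",(220+X/4-.4,180+Y/4-.4),z)
b=q(393.5,80,.083);print("bow",b)
print("rack slot ends", q(270,45,.04),q(514,45,.04), "far edge", q(268,19,.04),q(516,19,.04))
e=q(516,19,.04)-q(268,19,.04);print("slot yaw",np.degrees(np.arctan2(e[1],e[0])))
print("w at z.07",q(299,55,.07),q(488,55,.07))
s=sense();row([b[0],b[1],.12],105.0)
E
```

```text
bow [ 0.4781 -0.2108  0.083 ]
rack slot ends [ 0.4471 -0.2211  0.04  ] [ 0.5092 -0.2039  0.04  ] far edge [ 0.4449 -0.2144  0.04  ] [ 0.5077 -0.197   0.04  ]
slot yaw 15.495330166852627
w at z.07 [ 0.4555 -0.2141  0.07  ] [ 0.4991 -0.202   0.07  ]
t cm [-0.09 -0.02  7.95] turn [-0.06 -0.06  0.49]
```

>>> arm_command --translation '[[-0.1,0,5],[-0.1,0,10],[-0.1,0,13],[-0.1,0,15.2],[-0.1,0,15.2],[-0.1,0,15.2],[-0.1,0,15.2],[-0.1,0,15.2],[-0.1,0,15.2],[-0.1,0,15.2]]' --turn '[[0,0,0.1],[0,0,0.1],[0,0,0.1],[0,0,0.1],[0,0,0.1],[0,0,0.1],[0,0,0.1],[0,0,0.1],[0,0,0.1],[0,0,0.1]]' --grip '[1,1,1,1,1,0.6,0.3,0.0,-0.1,-0.1]' --force 60

```text
clock: 7.12
eef_pos: [0.4794, -0.213, 0.0495]
tcp_rot: [179.9, 0.1, 105.3]
ft_force: [-0.9, -0.6, 8.9]
width: 0.0405
gripper_force: 59.2
```

>>> arm_command --translation '[[0,0,-1],[0,0,-3],[0,0,-6],[0,0,-11],[0,0,-15.5],[0,0,-15.5],[0,0,-15.5]]' --turn '[[0,0,0],[0,0,0],[0,0,0],[0,0,0],[0,0,0],[0,0,0],[0,0,0]]' --grip '[-0.1,-0.1,-0.1,-0.1,-0.1,-0.1,-0.1]' --force 70

```text
clock: 8.0
eef_pos: [0.4779, -0.2121, 0.2029]
tcp_rot: [-180.0, -0.0, 105.3]
ft_force: [0.2, 0.4, -0.1]
width: 0.0402
gripper_force: 70.1
```

```bash
python3 - <<'E'
from h import *
s=sense();p=camera_params("wrist"); im=camera("wrist"); np.savez("w4.npz",**p); cv2.imwrite("pics/w4.png",im)
sc=camera("scene");c=proj("scene",s["eef_pos"])[0].astype(int);print(c,s["eef_pos"],s["width"])
A=cv2.resize(im[200:400,180:460],(560,400),interpolation=cv2.INTER_CUBIC)
x,y=c;B=cv2.resize(sc[y-50:y+50,x-30:x+30],(240,400),interpolation=cv2.INTER_CUBIC)
cv2.imwrite("pics/w4z.png",np.hstack([A,B]))
E
```

```text
[234 192] [ 0.4779186  -0.21209676  0.20293772] 0.04016959531889038
```

View pics/w4z.png

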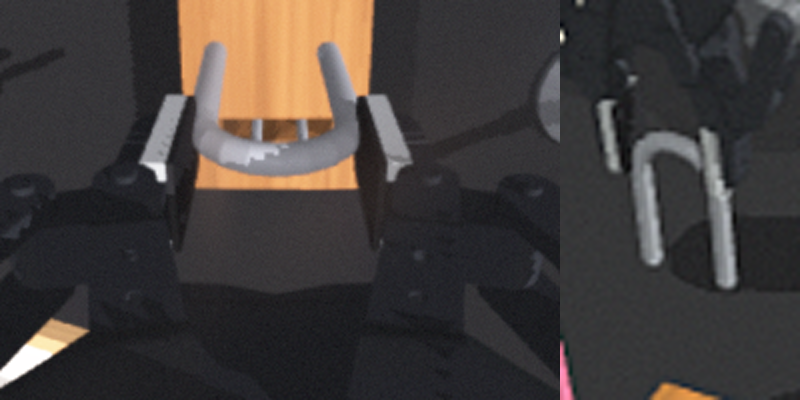

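```bash
python3 - <<'E'
from h import *
np.set_printoptions(precision=4,suppress=True)
s=sense();R=Ro.from_euler("xyz",s["tcp_rot"],degrees=True)
for z in(.1634,.160):
    a,b=[wray("w4.npz",uv,z) for uv in((286.8,224.6),(343.2,224.6))]
    print(np.linalg.norm(a-b),"mid in tool",R.inv().apply((a+b)/2-s["eef_pos"]),"axis",R.inv().apply(b-a))
# bow top bar centre at (180+278/2, 200+158/2)
print("bow in tool",R.inv().apply(wray("w4.npz",(318.8,278.5),.1634+.073)-s["eef_pos"]))
for X in (.1634,): 
    m=wray("w4.npz",(315,224.6),X)
row([.5153,.161,.20],82.6)
E
```

```text
0.038297975946078124 mid in tool [ 0.0013 -0.0015  0.0384] axis [ 0.      0.0383 -0.0001]
0.03895600058984241 mid in tool [ 0.0001 -0.0015  0.0418] axis [ 0.      0.039  -0.0001]
bow in tool [ 0.0009  0.0007 -0.0346]
t cm [34.97 13.48  0.22] turn [-0.14 -0.08 22.68]
```

>>> arm_command --translation '[[3,1.2,0],[7,2.7,0],[11.5,4.4,0],[16,6.2,0],[20.5,7.9,0],[25,9.6,0],[29,11.2,0],[32.5,12.5,0],[34.3,13.2,0],[34.9,13.5,0],[34.9,13.5,0],[34.9,13.5,0]]' --turn '[[0,0,2],[0,0,5],[0,0,8],[0,0,11],[0,0,14],[0,0,17],[0,0,20],[0,0,22],[0,0,22.7],[0,0,22.7],[0,0,22.7],[0,0,22.7]]' --grip '[-0.1,-0.1,-0.1,-0.1,-0.1,-0.1,-0.1,-0.1,-0.1,-0.1,-0.1,-0.1]'

```text
clock: 9.6
eef_pos: [0.5165, 0.159, 0.2027]
tcp_rot: [-180.0, 0.0, 82.6]
ft_force: [-0.0, 0.0, -0.8]
width: 0.0401
gripper_force: 70.0
```

```bash
python3 - <<'E'
from h import *
row([.5157,.1599,.150],82.6)
E
```

```text
t cm [ 0.08 -0.08  5.27] turn [-0.05  0.03 -0.05]
```

>>> arm_command --translation '[[0.1,-0.1,2.5],[0.1,-0.1,5],[0.1,-0.1,5.2],[0.1,-0.1,5.2]]' --turn '[[-1,0,0],[-1.5,0,0],[-1.5,0,0],[-1.5,0,0]]' --grip '[-0.1,-0.1,-0.1,-0.1]'

```text
clock: 10.1
eef_pos: [0.5163, 0.1607, 0.1517]
tcp_rot: [178.5, -0.0, 82.5]
ft_force: [0.7, -0.1, -0.8]
width: 0.04
gripper_force: 70.1
```

```bash
python3 - <<'E'
from h import *
s=sense();p=camera_params("wrist"); im=camera("wrist"); np.savez("w5.npz",**p); cv2.imwrite("pics/w5.png",im)
cv2.imwrite("pics/w5z.png",cv2.resize(im[170:310,230:410],None,fx=4,fy=4,interpolation=cv2.INTER_CUBIC));print(s["eef_pos"],s["tcp_rot"])
E
```

```text
[0.51631124 0.16066532 0.15170271] [ 1.78480003e+02 -9.92376705e-03  8.25493503e+01]
```

View pics/w5z.png

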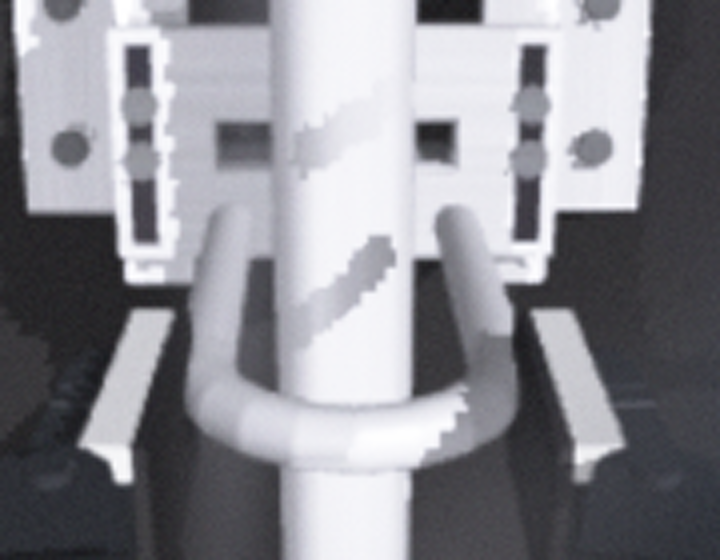

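The crop shows leg ends at about crop (232,212) and (455,212), and hole outer edges at 215 and 458 (row 143). Computing the offset.

```bash
python3 - <<'E'
from h import *
np.set_printoptions(precision=4,suppress=True)
s=sense();zl=s["eef_pos"][2]-.039
q=lambda X,Y,z:wray("w5.npz",(230+X/4-.4,170+Y/4-.4),z)
a,b=q(215,143,.06),q(458,143,.06);h=(a+b)/2;print("holes",h,np.linalg.norm(a-b),np.degrees(np.arctan2(*(b-a)[1::-1])))
c,d=q(232,215,zl),q(455,215,zl);l=(c+d)/2;print("legs",l,np.linalg.norm(c-d),np.degrees(np.arctan2(*(d-c)[1::-1])))
bow=q(351,435,zl+.073);print("bow",bow,"lean mm",1e3*(bow-l))
p=[q(343,5,.0855),q(346,550,.0855)];dd=p[0]-p[1];print("pipe at holes",p[1]+dd*(h[1]-p[1][1])/dd[1])
print("tcp",s["eef_pos"]); R=Ro.from_euler("xyz",s["tcp_rot"],degrees=True)
mv=np.array([h[0]-l[0],h[1]-l[1],0]);print("move in tool cm",100*R.inv().apply(mv), "down 1cm",R.inv().apply([0,0,-1]))
E
```

```text
holes [0.5152 0.1612 0.06  ] 0.05114722032185955 -7.863280390770194
legs [0.516  0.1635 0.113 ] 0.03763738503197793 -7.941674110763581
bow [0.5152 0.1625 0.186 ] lean mm [-0.769  -1.0906 73.    ]
pipe at holes [0.5162 0.1612 0.0855]
tcp [0.5166 0.1608 0.152 ]
move in tool cm [-0.2424 -0.0437 -0.0013] down 1cm [-0.0005 -0.0273  0.9996]
```

>>> arm_command --translation '[[-0.15,-0.06,1],[-0.15,-0.1,2],[-0.15,-0.12,3],[-0.15,-0.15,4],[-0.15,-0.16,4.6],[-0.15,-0.16,4.6]]' --turn '[[0,0,0],[0,0,0],[0,0,0],[0,0,0],[0,0,0],[0,0,0]]' --grip '[-0.1,-0.1,-0.1,-0.1,-0.1,-0.1]'

```text
clock: 10.9
eef_pos: [0.515, 0.1595, 0.1045]
tcp_rot: [178.5, 0.0, 82.6]
ft_force: [0.2, 0.3, -0.1]
width: 0.04
gripper_force: 70.1
```

>>> arm_command --translation '[[0,-0.01,0.2],[0,-0.01,0.4],[0,-0.02,0.6],[0,-0.02,0.8],[0,-0.02,0.8],[0,-0.02,0.8]]' --turn '[[0,0,0],[0,0,0],[0,0,0],[0,0,0],[0,0,0],[0,0,0]]' --grip '[-0.1,-0.1,-0.1,-0.1,-0.1,-0.1]'

```text
clock: 11.65
eef_pos: [0.5153, 0.1596, 0.0971]
tcp_rot: [178.5, 0.0, 82.6]
ft_force: [-0.4, -0.4, -0.6]
width: 0.0401
gripper_force: 70.1
```

>>> arm_command --translation '[[0,0,0.15],[0,-0.01,0.3],[0,-0.01,0.4],[0,-0.01,0.4]]' --turn '[[0,0,0],[0,0,0],[0,0,0],[0,0,0]]' --grip '[-0.1,-0.1,-0.1,-0.1]'

```text
clock: 12.15
eef_pos: [0.5152, 0.1596, 0.093]
tcp_rot: [178.5, 0.0, 82.6]
ft_force: [0.2, 0.8, -0.3]
width: 0.0399
gripper_force: 70.1
```

>>> arm_command --translation '[[0,0,0.2],[0,-0.01,0.4],[0,-0.02,0.6],[0,-0.02,0.8],[0,-0.02,0.8]]' --turn '[[0,0,0],[0,0,0],[0,0,0],[0,0,0],[0,0,0]]' --grip '[-0.1,-0.1,-0.1,-0.1,-0.1]' --force 90

```text
clock: 12.78
eef_pos: [0.5155, 0.1596, 0.0849]
tcp_rot: [178.5, -0.0, 82.6]
ft_force: [0.9, 0.1, -2.8]
width: 0.0397
gripper_force: 74.0
```

>>> arm_command --translation '[[0,0,0.2],[0,-0.01,0.4],[0,-0.02,0.6],[0,-0.02,0.6]]' --turn '[[0,0,0],[0,0,0],[0,0,0],[0,0,0]]' --grip '[-0.1,-0.1,-0.1,-0.1]'

```text
clock: 13.28
eef_pos: [0.5154, 0.1596, 0.0788]
tcp_rot: [178.5, -0.0, 82.6]
ft_force: [2.2, -1.1, -1.0]
width: 0.0398
gripper_force: 73.9
```

```bash
python3 - <<'E'
from h import *
s=sense();im=camera("scene");w_=camera("wrist");np.savez("w6.npz",**camera_params("wrist"))
A=cv2.resize(w_[190:310,230:410],(540,360),interpolation=cv2.INTER_CUBIC);B=cv2.resize(im[120:210,325:390],(260,360),interpolation=cv2.INTER_CUBIC)
cv2.imwrite("pics/w6z.png",np.hstack([A,B]));print(s["eef_pos"],s["ft_force"])
E
```

```text
[0.51544546 0.15956049 0.07881106] [ 2.2118158  -1.11998503 -0.95161016]
```

View pics/w6z.png

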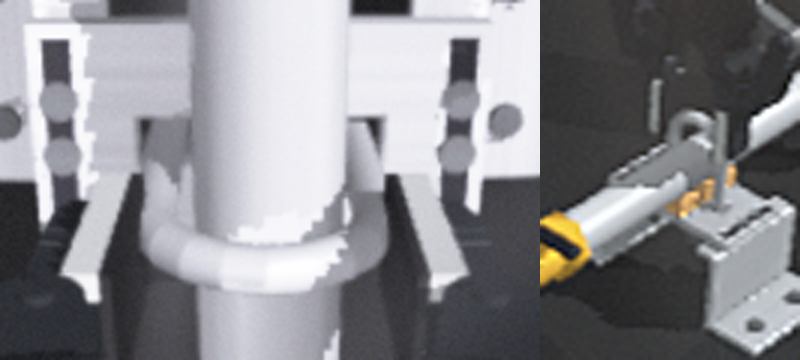

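Both legs are in the holes around the pipe. Pressing on.

>>> arm_command --translation '[[0,0,0.2],[0,-0.01,0.4],[0,-0.02,0.6],[0,-0.02,0.6]]' --turn '[[0,0,0],[0,0,0],[0,0,0],[0,0,0]]' --grip '[-0.1,-0.1,-0.1,-0.1]'

```text
clock: 13.88
eef_pos: [0.5151, 0.1595, 0.0727]
tcp_rot: [178.5, 0.0, 82.6]
ft_force: [1.8, -0.3, -2.6]
width: 0.0399
gripper_force: 74.0
```

>>> arm_command --translation '[[0,0,0.15],[0,-0.01,0.3],[0,-0.01,0.4],[0,-0.01,0.4]]' --turn '[[0,0,0],[0,0,0],[0,0,0],[0,0,0]]' --grip '[-0.1,-0.1,-0.1,-0.1]'

```text
clock: 14.38
eef_pos: [0.5155, 0.1596, 0.0696]
tcp_rot: [178.5, -0.0, 82.6]
ft_force: [-0.2, -0.5, 7.6]
width: 0.0401
gripper_force: 75.4
```

>>> arm_command --translation '[[0,0,0.1],[0,0,0.1],[0,0,0.1]]' --turn '[[0,0,0],[0,0,0],[0,0,0]]' --grip '[-0.1,-0.1,-0.1]'

```text
clock: 14.75
eef_pos: [0.5157, 0.1597, 0.0693]
tcp_rot: [178.4, -0.0, 82.6]
ft_force: [-3.4, -1.5, 17.6]
width: 0.0404
gripper_force: 76.6
```

>>> arm_command --translation '[[0,0,0.08],[0,0,0.08],[0,0,0.08]]' --turn '[[0,0,0],[0,0,0],[0,0,0]]' --grip '[-0.1,-0.1,-0.1]'

```text
clock: 15.12
eef_pos: [0.5158, 0.1597, 0.0691]
tcp_rot: [178.4, -0.0, 82.6]
ft_force: [-4.0, -1.8, 22.9]
width: 0.0398
gripper_force: 77.5
```

```bash
python3 - <<'E'
from h import *
s=sense();im=camera("scene");w_=camera("wrist");np.savez("w7.npz",**camera_params("wrist"))
A=cv2.resize(w_[190:310,230:410],(480,320),interpolation=cv2.INTER_CUBIC);B=cv2.resize(im[130:190,335:395],(320,320),interpolation=cv2.INTER_CUBIC)
cv2.imwrite("pics/w7z.png",np.hstack([A,B]));print(s["eef_pos"],s["ft_force"],s["torque"])
br=[.5158,.1638,-.1295]
for X in ([0,-3,107],[0,-3,112],[0,-3,99],[23,-3,60],[19,-3,84]):
    print(X,(proj("scene",w(br,X))[0]-[335,130])*16/3+[480,0])
E
```

```text
[0.51579184 0.15968124 0.06912372] [-4.00798756 -1.76122828 22.92362205] [-0.3333035   0.66167098 -0.01777735]
[0, -3, 107] [639.17630389 114.47169986]
[0, -3, 112] [639.96254773 104.91677517]
[0, -3, 99] [637.92776952 129.64466673]
[23, -3, 60] [671.32021239 223.14067861]
[19, -3, 84] [668.51867822 175.28676343]
```

View pics/w7z.png

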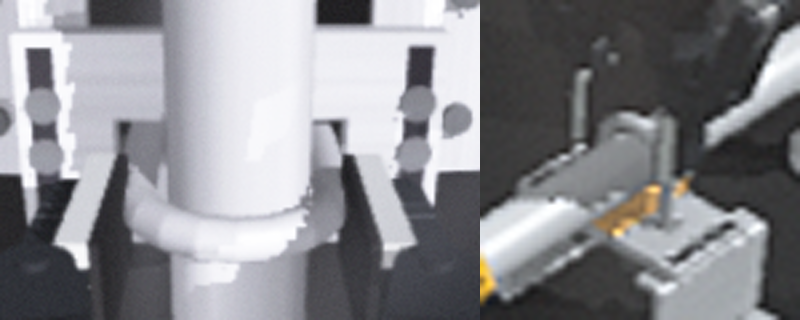

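>>> arm_command --translation '[[0,0,0.09],[0,0,0.09],[0,0,0.09]]' --turn '[[0,0,0],[0,0,0],[0,0,0]]' --grip '[-0.1,-0.1,-0.1]'

```text
clock: 15.6
eef_pos: [0.5164, 0.1596, 0.069]
tcp_rot: [178.4, -0.0, 82.6]
ft_force: [-6.2, -4.4, 29.7]
width: 0.0398
gripper_force: 78.4
```

>>> arm_command --translation '[[0,0,-0.2],[0,0,-0.25],[0,0,-0.25],[0,0,-0.25],[0,0,-0.25],[0,0,-0.25],[0,0.05,-2],[0,0.13,-5],[0,0.26,-10],[0,0.36,-13.5],[0,0.36,-13.5],[0,0.36,-13.5]]' --turn '[[0,0,0],[0,0,0],[0,0,0],[0,0,0],[0,0,0],[0,0,0],[0,0,0],[0,0,0],[0,0,0],[0,0,0],[0,0,0],[0,0,0]]' --grip '[-0.1,-0.1,0.1,0.4,0.8,1,1,1,1,1,1,1]'

```text
clock: 17.1
eef_pos: [0.5149, 0.1594, 0.2016]
tcp_rot: [178.5, -0.0, 82.6]
ft_force: [-0.3, 0.1, -0.5]
width: 0.0854
gripper_force: 0.0
```

>>> arm_command --translation '[[0.1,0,0],[0.1,0,0],[0.1,0,0],[0.1,0,0],[0.1,0,2],[0.1,0,4],[0.1,0,6],[0.1,0,7.5],[0.1,0,8],[0.1,0,8.3],[0.1,0,8.3]]' --turn '[[1.5,0,0],[1.5,0,0],[1.5,0,0],[1.5,0,0],[1.5,0,0],[1.5,0,0],[1.5,0,0],[1.5,0,0],[1.5,0,0],[1.5,0,0],[1.5,0,0]]' --grip '[0.4,0,-0.5,-1,-1,-1,-1,-1,-1,-1,-1]' --force 25

```text
clock: 18.48
eef_pos: [0.5179, 0.1603, 0.1188]
tcp_rot: [180.0, -0.0, 82.6]
ft_force: [0.0, 0.2, -0.1]
width: -0.0
gripper_force: 0.0
```

>>> arm_command --translation '[[0,-0.2,0.1],[0,-0.2,0.2],[0,-0.2,0.3],[0,-0.2,0.4],[0,-0.2,0.5],[0,-0.2,0.5]]' --turn '[[0,0,0],[0,0,0],[0,0,0],[0,0,0],[0,0,0],[0,0,0]]' --grip '[-1,-1,-1,-1,-1,-1]'

```text
clock: 19.23
eef_pos: [0.5156, 0.1605, 0.1133]
tcp_rot: [-180.0, 0.0, 82.6]
ft_force: [-0.0, 0.2, -0.4]
width: -0.0001
gripper_force: 0.0
```

>>> arm_command --translation '[[0,0,0.1],[0,0,0.2],[0,0,0.2]]' --turn '[[0,0,0],[0,0,0],[0,0,0]]' --grip '[-1,-1,-1]'

```text
clock: 19.6
eef_pos: [0.5156, 0.1605, 0.1113]
tcp_rot: [-180.0, 0.0, 82.6]
ft_force: [0.3, 0.0, -0.3]
width: 0.0002
gripper_force: 0.0
```

>>> arm_command --translation '[[0,0,0.1],[0,0,0.2],[0,0,0.2]]' --turn '[[0,0,0],[0,0,0],[0,0,0]]' --grip '[-1,-1,-1]'

```text
clock: 19.98
eef_pos: [0.5156, 0.1605, 0.1093]
tcp_rot: [-180.0, 0.0, 82.6]
ft_force: [-0.4, -0.2, 0.1]
width: 0.0
gripper_force: 0.0
```

```bash
python3 - <<'E'
import rig;print([n for n in dir(rig) if n[0]!='_']); print(getattr(rig,"tips_ahead",None))
from h import *
# numeric look: bow brightness profile in scene image along vertical through predicted bow apex, vs start image
br=[.5158,.1638,-.1295]; im=camera("scene");cv2.imwrite("pics/s8.png",im);g=cv2.cvtColor(im,6)
for X in([-10,-3,103],[10,-3,103],[0,-3,107],[19,-3,75],[-19,-3,80],[0,-3,115]):
    u,v=proj("scene",w(br,X))[0];print(X,np.round([u,v],1));print(g[int(v)-4:int(v)+5,int(u)-4:int(u)+5])
E
```

```text
['IKError', 'camera', 'camera_params', 'finish_job', 'sense', 'tips_ahead']
0.008
[-10, -3, 103] [361.5 151.2]
[[ 63  64  65  63  62  63  78 106 129]
 [ 65  63  59  64  63  63  61  68  75]
 [ 66  63  61  64  61  57  59  57  56]
 [ 63  57  54  68  77  79  74  57  50]
 [ 59  75 127 154 160 184 198 185 125]
 [ 73 121 146 148 149 159 168 195 212]
 [111 139 131 118 117 124 134 152 190]
 [118 129 114  91  72  88  96 116 141]
 [115 117 107 100 113 129 132 128 127]]
[10, -3, 103] [368.  154.6]
[[ 74  57  50  50  49  73 150 202 212]
 [198 185 125  75 140 182 203 216 217]
 [168 195 212 207 202 210 216 220 219]
 [134 152 190 217 224 221 218 222 228]
 [ 96 116 141 180 222 225 224 237 245]
 [132 128 127 141 182 243 245 242 248]
 [174 132 122 122 142 191 232 238 230]
 [219 172 124 117 122 160 218 228 213]
 [230 249 208 118 126 135 177 204 201]]
[0, -3, 107] [364.8 151.5]
[[ 63  62  63  78 106 129 109  69  64]
 [ 64  63  63  61  68  75  68  57  56]
 [ 64  61  57  59  57  56  58  55  51]
 [ 68  77  79  74  57  50  50  49  73]
 [154 160 184 198 185 125  75 140 182]
 [148 149 159 168 195 212 207 202 2
[... 559 characters left out ...]
117 124]
 [ 64  59  74 118 129 114  91  72  88]
 [ 61  53  82 115 117 107 100 113 129]
 [100 162 170 130 121 155 184 198 209]
 [194 120 112 153 179 196 208 215 221]
 [ 97  78 143 194 204 209 215 217 218]
 [147 177 199 210 213 216 215 221 236]
 [195 205 211 213 215 217 227 240 246]
 [207 213 213 217 223 237 245 247 243]]
[0, -3, 115] [365.1 148.6]
[[133  77 117 148 115  68  50  52  59]
 [110  90 126 147 113  65  47  97 109]
 [ 64  75 132 150 135 121  99  84  74]
 [ 62  63  78 106 129 109  69  64  59]
 [ 63  63  61  68  75  68  57  56  53]
 [ 61  57  59  57  56  58  55  51  63]
 [ 77  79  74  57  50  50  49  73 150]
 [160 184 198 185 125  75 140 182 203]
 [149 159 168 195 212 207 202 210 216]]
```

The bow is present, with its top edge at scene row 151 (home predicted 151.5). The fingertips are still above it, so I keep feeling downward.

>>> arm_command --translation '[[0,0,0.1],[0,0,0.2],[0,0,0.3],[0,0,0.4],[0,0,0.5],[0,0,0.5]]' --turn '[[0,0,0],[0,0,0],[0,0,0],[0,0,0],[0,0,0],[0,0,0]]' --grip '[-1,-1,-1,-1,-1,-1]'

```text
clock: 20.78
eef_pos: [0.5156, 0.1605, 0.1044]
tcp_rot: [-180.0, 0.0, 82.6]
ft_force: [-0.0, -1.0, -0.6]
width: -0.0002
gripper_force: 0.0
```

>>> arm_command --translation '[[0,0,0.1],[0,0,0.2],[0,0,0.3],[0,0,0.35],[0,0,0.35]]' --turn '[[0,0,0],[0,0,0],[0,0,0],[0,0,0],[0,0,0]]' --grip '[-1,-1,-1,-1,-1]'

```text
clock: 21.4
eef_pos: [0.5156, 0.1605, 0.1009]
tcp_rot: [-180.0, 0.0, 82.6]
ft_force: [0.2, 0.3, -0.4]
width: -0.0003
gripper_force: 0.0
```

>>> arm_command --translation '[[0,0,0.1],[0,0,0.2],[0,0,0.3],[0,0,0.3]]' --turn '[[0,0,0],[0,0,0],[0,0,0],[0,0,0]]' --grip '[-1,-1,-1,-1]'

```text
clock: 21.9
eef_pos: [0.5156, 0.1605, 0.0978]
tcp_rot: [-180.0, 0.0, 82.6]
ft_force: [-1.1, -0.6, -0.4]
width: -0.0001
gripper_force: 0.0
```

```bash
python3 - <<'E'
from h import *
im=camera("scene");g=cv2.cvtColor(im,6);print(g[134:164,354:378])
print(proj("scene",sense()["eef_pos"]-[0,0,.008]))
E
```

```text
[[ 68  67  69  70  66  63  60  58  58  58  59  60  59  59  62  61  55  56
   54  54  56  54  53  54]
 [ 68  65  67  70  65  60  58  52  52  51  57  60  58  61  58  53  53  54
   54  57  55  53  52  50]
 [ 70  68  68  68  70  62  63 112 115  70  53  57  57  59  55  56  57  56
   60  54  55  53  53  52]
 [ 63  64  62  67  65  58  93 145 137  81  47  55  57  56  53  56  54  55
   55  53  54  50  50  58]
 [ 62  65  62  63  64  56  97 144 115 109 127  73  51  54  52  53  56  54
   56  55  55  59  64  63]
 [ 63  62  63  62  62  54  95 144 108 107 152 127  81  53  51  52  52  53
   57  58  61  66  63  62]
 [ 63  64  66  63  63  56  95 132  86 109 151 134  84  49  52  52  55  61
   60  60  58  57  57  59]
 [ 65  60  64  62  64  52 115 138  89 115 152 130  85  51  52  55  60  63
   60  59  57  59  56  56]
 [ 63  62  64  66  63  52 119 141  91 113 149 128  86  50  52  52  59  61
   63  60  58  57  58  54]
 [ 63  65  63  63  62  51 119 141  93 113 149 120  71  49  53  57  61  62
   59  57  58  56  57  48]
 [ 61  66  64  63  63  61 123 131  78 114 148 116  69  51  61  66  66  64
   60  58  56  5
[... 1260 characters left out ...]
 218 172 124 121 119 159 211 227 213
  202 197 192 182 171 145]
 [100  72 138 192 203 209 214 217 219 231 248 208 121 127 139 175 201 200
  193 186 179 166 129  74]
 [143 177 196 210 213 216 215 220 236 244 252 253 194 109 117 151 190 196
  179 166 133  87  59  42]
 [192 207 211 214 216 218 227 241 247 246 240 231 179 114 121 136 176 192
  166 117  68  42  43  50]
 [209 213 215 215 223 238 245 246 242 228 213 206 166 112 117 123 151 163
  157 117  48  41  47  48]
 [214 213 218 233 244 247 244 236 222 204 198 196 190 147 123 127 143 170
  214 182  69  44  46  45]
 [216 225 240 246 248 241 226 211 199 194 192 183 155 111 104 120 146 176
  197 160  78  48  58  61]]
[[364.34756776 157.60405615]]
```

>>> arm_command --translation '[[0,0,0.05],[0,0,0.1],[0,0,0.15],[0,0,0.2],[0,0,0.2]]' --turn '[[0,0,0],[0,0,0],[0,0,0],[0,0,0],[0,0,0]]' --grip '[-1,-1,-1,-1,-1]'

```text
clock: 22.58
eef_pos: [0.5156, 0.1605, 0.0959]
tcp_rot: [-180.0, 0.0, 82.6]
ft_force: [-0.1, 0.2, -0.1]
width: -0.0001
gripper_force: 0.0
```

>>> arm_command --translation '[[0,0,0.05],[0,0,0.1],[0,0,0.15],[0,0,0.2],[0,0,0.25],[0,0,0.25]]' --turn '[[0,0,0],[0,0,0],[0,0,0],[0,0,0],[0,0,0],[0,0,0]]' --grip '[-1,-1,-1,-1,-1,-1]'

```text
clock: 23.32
eef_pos: [0.5156, 0.1605, 0.0934]
tcp_rot: [-180.0, 0.0, 82.6]
ft_force: [0.0, -0.1, -0.1]
width: 0.0002
gripper_force: 0.0
```

>>> arm_command --translation '[[0,0,0.05],[0,0,0.1],[0,0,0.15],[0,0,0.2],[0,0,0.25],[0,0,0.25]]' --turn '[[0,0,0],[0,0,0],[0,0,0],[0,0,0],[0,0,0],[0,0,0]]' --grip '[-1,-1,-1,-1,-1,-1]'

```text
clock: 24.08
eef_pos: [0.5162, 0.1607, 0.0918]
tcp_rot: [179.9, -0.0, 82.6]
ft_force: [-2.1, -0.5, 8.9]
width: -0.0001
gripper_force: 4.7
```

```bash
python3 - <<'E'
from h import *
g=cv2.cvtColor(camera("scene"),6);print(g[134:164:1,354:374])
E
```

```text
[[ 65  69  66  66  58  60  59  60  58  59  58  56  56  55  58  62  62  60
   60  61]
 [ 68  67  68  69  62  62  62  62  62  57  58  60  57  57  61  64  65  61
   61  57]
 [ 68  68  67  69  64  58  58  60  59  59  59  58  59  57  58  61  57  55
   54  55]
 [ 63  62  63  70  61  60  56  57  56  54  60  58  57  59  55  53  52  57
   53  54]
 [ 63  66  62  66  66  62  53  74  81  65  56  62  59  59  58  54  54  55
   55  55]
 [ 62  61  64  65  64  60  80 119 116  71  48  56  58  56  54  56  54  56
   55  54]
 [ 65  64  65  64  62  54  95 135 103  73 101  81  53  53  54  55  55  54
   56  53]
 [ 64  62  65  65  63  56  96 144 106  85 134 128  82  50  54  55  55  55
   53  56]
 [ 65  63  63  63  64  55  98 145 107 106 147 134  87  49  53  53  54  59
   59  59]
 [ 64  63  62  64  63  60  99 130  89 109 151 131  83  50  52  58  66  64
   63  60]
 [ 63  65  65  65  64  56 114 139  83 106 147 131  85  50  55  53  59  64
   61  56]
 [ 66  63  65  62  64  62 124 141  89 114 149 131  85  51  53  55  60  59
   60  53]
 [ 64  62  67  63  60  52 119 140  91 114 150 120  74  49  51  60  67  61
   55 
[... 750 characters left out ...]
 239 245
  238 224]
 [102 165 149 114 120 125 132 135 136 132 116 100 106 129 175 226 237 228
  215 209]
 [194 121 118 134 127 129 149 191 213 213 224 182 106 110 156 221 229 210
  203 196]
 [100  69 143 192 199 202 210 215 221 231 250 218 117 123 130 174 213 208
  191 187]
 [145 176 196 210 214 216 216 222 236 245 251 251 195 111 118 144 188 192
  173 166]
 [194 207 212 214 215 218 227 242 248 245 240 233 178 114 121 136 175 191
  162 115]
 [209 212 216 214 223 238 244 247 242 229 213 208 167 110 118 128 164 180
  168 118]
 [213 213 218 232 244 247 245 235 218 205 199 195 188 148 120 126 141 170
  213 184]
 [216 226 240 247 247 241 225 212 201 195 191 185 154 111 102 119 138 174
  200 159]]
```

Contact on the bow. Press to about 25 N, then touch the bare pipe beside it as a height reference (8 mm lower if fully home).

>>> arm_command --translation '[[0,0,0.08],[0,0,0.16],[0,0,0.16]]' --turn '[[0,0,0],[0,0,0],[0,0,0]]' --grip '[-1,-1,-1]'

```text
clock: 24.5
eef_pos: [0.5167, 0.1607, 0.0914]
tcp_rot: [179.9, -0.0, 82.6]
ft_force: [-4.4, -2.2, 20.8]
width: -0.0003
gripper_force: 10.4
```

>>> arm_command --translation '[[0,0,-1],[0,0,-2],[-2,0,-2],[-4,0,-2],[-4,0,-1],[-4,0,0],[-4,0,0.2],[-4,0,0.4],[-4,0,0.6],[-4,0,0.7],[-4,0,0.7]]' --turn '[[0,0,0],[0,0,0],[0,0,0],[0,0,0],[0,0,0],[0,0,0],[0,0,0],[0,0,0],[0,0,0],[0,0,0],[0,0,0]]' --grip '[-1,-1,-1,-1,-1,-1,-1,-1,-1,-1,-1]'

```text
clock: 25.88
eef_pos: [0.5117, 0.1211, 0.0839]
tcp_rot: [179.9, -0.0, 82.6]
ft_force: [-1.8, -1.6, 14.0]
width: -0.0001
gripper_force: 6.6
```

The difference is 7.7 mm, so the bow bears on the pipe. Retreat and hand in.

>>> arm_command --translation '[[0,0,-1],[0,0,-4],[0,0,-8],[0,0,-12],[0,0,-12],[0,0,-12]]' --turn '[[0,0,0],[0,0,0],[0,0,0],[0,0,0],[0,0,0],[0,0,0]]' --grip '[-1,-1,-1,-1,-1,-1]'

```text
clock: 26.62
eef_pos: [0.51, 0.1209, 0.2021]
tcp_rot: [-180.0, 0.0, 82.6]
ft_force: [0.1, 0.3, -0.7]
width: 0.0004
gripper_force: 0.0
```

```bash
python3 - <<'E'
from h import *
print(sense()["eef_pos"],sense()["ft_force"]);print(finish_job())
E
```

```text
[0.51003134 0.12088852 0.20212257] [ 0.13099694  0.26200832 -0.65128129]
the job is handed in; nothing more can be done
None
```

The pipe is swung back along the bracket and the larger U-bolt is pressed fully home (by touch its bow top stands 7.7 mm above the pipe top, against 8 mm nominal), let go, and handed in at about 27 s with no verdict returned; I viewed 11 pictures, one over the limit of 10.

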